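# Set up the moisture meter for its weight check

### The arm

A 7-joint arm with a two-finger parallel gripper is mounted at the origin on the work surface. World frame = base frame: x ahead of the robot, y to its left, z up, the work surface at z = 0. Lengths are in m, angles in rad, forces in N, time in s.
With the tool pointing down it reaches from about 0.425 to 0.875 m from the base axis. Payload 4.7 kg.
Tool frame: the origin (TCP) lies at the very end of the fingers, on their centre line; the grasp point (between the pads) lies 19 mm behind it; z points along the fingers, y is the line along which they close (so a half turn about z gives the same grasp; the last joint's range is limited). The gripper opens to 87 mm and grips with 3 to 60 N. Pads are 19 mm wide; open, the fingers measure 117 mm over their backs; the gripper's body (75 mm by 190 mm) begins 51 mm behind the grasp point.
Start: joints at [1.294, 0.321, -0.07, 1.45, 0.023, 1.371, -0.057], TCP at [0.186, -0.623, 0.223] pointing down, gripper open.
Joint ranges: [-2.86, 2.86], [-0.3, 2.09], [-1.38, 1.24], [0.06, 2.45], [-1.56, 4.7], [0.09, 2.05], [-2.69, 2.69]. Speed limits (rad/s): [2.57, 2.57, 3.14, 3.14, 3.14, 3.14, 3.14].

### API

Orientations are given as a rotation vector (axis times angle).
In Python, from bench import ctrl, imaging, ticket gives the robot as it stands.
- The arm moves only by the tool jog_arm, never from a script. Its argument "rows" is text: rows parted by semicolons, each of 7 numbers parted by spaces: the shift along the tool's x, y, z in cm, then the turn, a rotation vector about the tool's x, y, z in rad, then the closure, from -1 (fully open) to 1 (shut), so that 0 is half open. A call has 1 to 5 rows; each row shifts and turns the commanded pose from where the row before left it, along the tool's axes as they then stand; what a row does not reach is not made up. A row lasts 1/8 s, in which the tool goes at most 62.5 mm and 10.7 degrees, less where a joint would pass 70% of its speed; a pose out of reach is approached as far as the arm can. A call with a gripper value outside its range is refused whole. The fingers move at their own pace and stop on an object; "force" is the grip in N (left out, the last holds). Time passes only in rows, so rows that do not move let the fingers close. It gives the time, the measured TCP pose, the force, the opening and the grip force at its end, in the units of the state.
- ctrl.get_state(): the state, without advancing time (a new reading comes with each control period).
- imaging.get_image(name): name is "side" or "top"; returns a dict with "img" (480x640x3 uint8, blue, green, red), "vertical_fov" (degrees; the focal length in pixels is half the picture's height over the tangent of half this angle, whatever the lens; pixels are square), "cx", "cy" (the principal point, pixels), "origin" and "orientation" of the camera in the world. Camera axes: x right, y down, z forward; pixel columns grow to the right and rows downward; lengths in m; the calibration is good to about 2 mm. A picture is of the moment at which its call begins. There is no depth.
- ticket.close_job(): hands the job in; it is judged then, once.
The state is a dict: "time": time; "joint_positions": joint angles; "qd": joint speeds; "joint_torque": joint torques, N m; "position": TCP position; "tool_rot": TCP orientation; "ft_force": force on the tool from outside, world axes, zero at the start; "torque": the same for the moment, N m; "grip_width": opening from 0.0 (shut) to 1.0 (fully open); "grip_force": force on a finger pad.
Only numpy, scipy, OpenCV 4.12 (cv2) and the standard library are available. Lean on these libraries where they do the work, as an engineer would, in place of code of your own. Each camera call takes 0.05 s, during which the arm holds its last target. There are 200 camera calls.

### The job

Set the grain moisture meter up for its weight check: press down the thumb paddle at its left side so that the smoked lid tips fully up and stays up, then stand the larger of the two steel calibration weights gently in the middle of the weighing pan, and after that swing the chrome toggle to its middle mark, so that it stands square to the sloped face. Leave the small weight, the hopper cup and the scoop where they are.

Things in the scene. Friction and masses are not known exactly. Their poses are not given: they have to be found in the camera images.
- meter: beige bench meter, fixed, 260 mm deep (x), 340 wide (y), deck 120 mm high. Origin: centre of its underside; x towards its rear, y to its left as the robot sees it, z up. The front 80 mm of its top slopes down towards the robot by 25 degrees (120 to 83 mm high): display left, toggle right. A square well, 120 wide, 12 deep, centred at (45, 80) mm, holds the pan; the shut lid covers it.
- lid (a joint): lid angle in rad: 0 = shut, flat over the pan; 1.5 = fully up at its hard stop, nearly vertical. Smoked acrylic panel, 136 mm (x) by 126 (y), 5 thick, clamped to a chrome shaft along the meter's x, 131 mm above the counter, at the panel's left; panel spans 13 to 139 mm from the shaft, towards -y. Stiff: stays where it is left; fully up, its edge is 270 mm above the counter.
- paddle_pad (a point): chrome thumb paddle beside the meter's left front, 89 mm long, 32 wide, 4 thick, on the front end of the lid's shaft, opposite the panel: lid, shaft and paddle rock as one, so pressing the paddle down tips the lid up (3 to 8 N). This point: on its top, mid-width, 69 mm from the axis. Lid shut: it rises outwards (meter +y) at 45 degrees; lid fully up: it points outwards and 41 degrees down.
- paddle_pivot (a point): fixed point on the shaft's axis at the paddle's mid-width; (-85, 155, 131) mm in the meter frame. A straight vertical stroke 48 mm outwards (+y) of it works the paddle fully: there its top is 51 mm above the axis when shut, about 39 mm below it when the lid is up. Nothing lies below the paddle; the meter's side is 15 mm outwards of the axis; the panel's edge is 62 mm behind mid-paddle (+x).
- pan_centre (a point): centre of the top of the round aluminium weighing pan, 88 mm across, fixed in the meter's well under the lid; its flat top is 8 mm below the deck, 112 mm above the counter, 75 mm from the lid's shaft; at (45, 80, 112) mm of the meter frame.
- weight_large: the larger (500 g) steel calibration weight, described at weight_large_centre. Origin: centre of its underside, z up its axis.
- weight_large_centre (a point): centre of the larger calibration weight, half-way up (32.5 mm over its underside). Loose steel cylinder 40 mm across, 44 tall, with a neck (16 across) and a knob (24 across, from 53 to 65 mm up) on top; 65 mm tall overall, 0.5 kg; stands on the counter at the robot's right.
- weight_small: bystander: the small (200 g) steel calibration weight, same shape, 29 mm across, 48 tall, on the counter at the robot's right, nearer or farther than the larger one. Origin: centre of its underside.
- toggle (a joint): toggle angle in rad: 0 = at the middle mark, square to the sloped face; positive = leaning to the meter's right (-y), negative = left; stops at +0.6 and -0.6. Starts leaning right (0.4 to 0.6). Stays where it is left; 1 to 2 N at the tip moves it.
- toggle_pivot (a point): fixed point on the sloped face, on the toggle's axis, at (-90, -95, 101.5) mm of the meter frame. The axis runs up the slope. At the middle mark the toggle points along the face's normal, 25 degrees from vertical towards the robot. Three short black lines on the plate up-slope of it mark the right, middle and left places.
- toggle_tip (a point): centre of the ball (16 mm across) at the end of the chrome toggle, 54 mm from its pivot; the stem is 9 mm thick.
- cup: bystander: open galvanized hopper cup, funnel-shaped, 100 mm across at the rim, 110 tall, wire handle, on the counter left of the meter. Origin: centre of its underside.
- scoop: bystander: yellow plastic scoop, about 210 mm long, 80 wide, 50 tall, lying left of the meter. Origin: on the counter near its middle.

How it is judged:
On the way, in this order (a step that is already met when the one before it is completed fails the run):
1. the lid is tipped fully up with a finger pressing on the thumb paddle (value of joint lid above 1.3 rad and (contact force between the fingers and paddle above 0.3 N or contact force between the fingers and paddle_end above 0.3 N)), for 0.05 s.
2. the larger weight stands upright on the middle of the pan, let go, with the lid up (value of joint lid above 1.25 rad and horizontal distance between weight_large_centre and pan_centre below 0.02 m and angle between weight_large_centre's own z axis and vertical below 0.08 rad and contact force between weight_large and weighing_pan above 2.5 N and contact force between the fingers and weight_large below 0.1 N), for 0.2 s.
3. the toggle stands at its middle mark (value of joint toggle between -0.14 and 0.14 rad), for 0.2 s.
At the end, for the whole second after the job is handed in: The lid stays tipped up (over 1.25 of 1.5 rad), the larger weight rests upright (within 0.08 rad) on the pan with its axis within 20 mm of the pan's centre, and the toggle rests within 0.14 rad (8 degrees) of its middle mark (all of step 3 and value of joint lid above 1.25 rad and horizontal distance between weight_large_centre and pan_centre below 0.02 m and angle between weight_large_centre's own z axis and vertical below 0.08 rad and contact force between weight_large and weighing_pan above 2.5 N and linear speed of weight_large below 0.02 m/s); the robot touches nothing.
It fails at once if the weight is dropped (falls free at over 0.25 m/s: more than a few mm) (contact force between the fingers and weight_large below 0.1 N and linear speed of weight_large above 0.25 m/s).
It fails at once if the weight is banged or pressed hard onto the pan (over 80 N) (contact force between weight_large and weighing_pan above 80 N).
It fails at once if the small weight is moved more than 30 mm (distance of weight_small from where it was at the start of the episode above 0.03 m).
It fails at once if the hopper cup is moved more than 30 mm (distance of cup from where it was at the start of the episode above 0.03 m).
It fails at once if the scoop is moved more than 30 mm (distance of scoop from where it was at the start of the episode above 0.03 m).
It also fails if it takes over 70 s, if anything falls off the work surface, if the arm or the gripper's body presses on something with over 40 N, if the wrist force passes 120 N, or if a joint passes its speed limit or range.

## Working session

There is one attempt and no reset: what is moved stays moved. The work goes in short steps, Python scripts to look and compute and a tool call to move; the robot and the scene stay as the last step left them, time stands still between calls to the robot, and variables do not carry over. Pictures are saved under pics/ and viewed, at most 10 in all, crops included, and the job is handed in when it is done.

Besides the shell and the picture viewer there is one more tool, called after "Emit:" in YAML: its name, and indented under it one key for each argument. jog_arm: Moves the arm, as the interface text tells. Its arguments: {"type":"object","properties":{"rows":{"type":"string"},"force":{"type":"number"}},"required":["rows"]}

```bash
mkdir -p pics; cat > h.py <<'E'
import numpy as np, cv2
from scipy.spatial.transform import Rotation as R
from bench import ctrl, imaging, ticket
def cam(n):
    d=imaging.get_image(n); return d
def M(d):
    o=np.array(d["orientation"],float)
    return o if o.shape==(3,3) else (R.from_rotvec(o).as_matrix() if o.size==3 else R.from_quat(o).as_matrix())
def f(d): return 240/np.tan(np.radians(d["vertical_fov"])/2)
def ray(d,u,v):
    r=M(d)@np.array([(u-d["cx"])/f(d),(v-d["cy"])/f(d),1]); return np.array(d["origin"]),r/np.linalg.norm(r)
def onz(d,u,v,z):
    o,r=ray(d,u,v); return o+r*(z-o[2])/r[2]
def proj(d,p):
    q=M(d).T@(np.array(p)-d["origin"]); return q[0]/q[2]*f(d)+d["cx"],q[1]/q[2]*f(d)+d["cy"]
E
python3 - <<'E'
from h import *
print(ctrl.get_state())
for n in("side","top"):
    d=cam(n);cv2.imwrite(f"pics/{n}0.png",d["img"]);print({k:v for k,v in d.items() if k!="img"})
E
```

```text
{'time': 0.0, 'joint_positions': array([ 1.29407418,  0.32182096, -0.07012375,  1.45165274,  0.02259653,
        1.37080103, -0.05688426]), 'qd': array([-0.00046505,  0.00112216, -0.0006494 , -0.00011644,  0.00037168,
       -0.00090316,  0.00050486]), 'joint_torque': array([ 1.89170796e-04, -4.91285706e+01, -4.03959313e-01, -3.12524378e+01,
       -6.40598964e-02,  4.39020200e-02,  2.11754282e-04]), 'position': array([ 0.18620101, -0.62218897,  0.22147432]), 'tool_rot': array([-3.10657778e+00, -4.55072164e-01,  5.57755654e-04]), 'ft_force': array([ 0.62438673,  0.09456184, -0.21973809]), 'torque': array([0.04051307, 0.00478262, 0.01680525]), 'grip_force': 0.0, 'grip_width': 0.9979785252478119}
{'vertical_fov': 48.360637631725176, 'cx': 318.8835665471851, 'cy': 247.48484117197438, 'origin': array([ 0.11680091, -0.61173181,  1.0408252 ]), 'orientation': array([-2.34896037,  0.6696986 , -0.23354436])}
{'vertical_fov': 56.64048881991181, 'cx': 315.6118650930265, 'cy': 237.70915011128724, 'origin': array([0.34744276, 0.06561649, 1.20096247]), 'orientation': array([-2.1472386 ,  2.14292979, -0.1804486 ])}
```

View pics/side0.png

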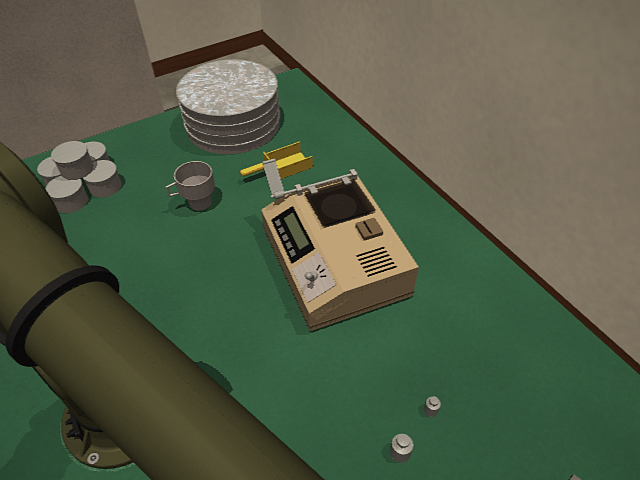

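View pics/top0.png

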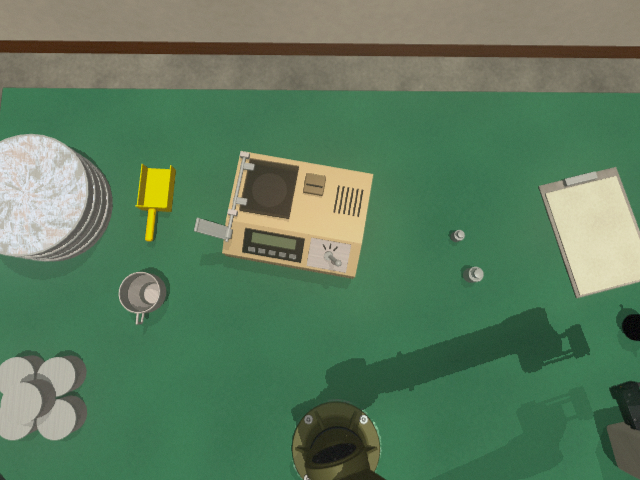

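The top view shows the meter turned about 10°, with deck corners near (242,153), (372,174), (355,276) and (224,253). The paddle is at (212,229), the toggle ball at about (335,260), the large weight at (475,274), the small one at (458,236), and the cup and scoop are to the left. The side view agrees: large weight (402,445), toggle (311,276).

```bash
cat > m.py <<'E'
from h import *
from scipy.optimize import least_squares
t=cam("top");s=cam("side")
def mask(d):
    h=cv2.cvtColor(d["img"],cv2.COLOR_BGR2HSV); m=cv2.inRange(h,(8,50,130),(22,160,255))
    return cv2.morphologyEx(m,cv2.MORPH_CLOSE,np.ones((15,15)))
def corners(d):
    m=mask(d);c=max(cv2.findContours(m,0,1)[0],key=cv2.contourArea)
    return cv2.approxPolyDP(cv2.convexHull(c),5,True)[:,0]
ct,cs=corners(t),corners(s);print(ct.tolist(),cs.tolist())
# top-view corner picks -> pose (x,y,yaw)
L={'rl':(.13,.17,.12),'rr':(.13,-.17,.12),'fr':(-.13,-.17,.083),'fl':(-.13,.17,.083)}
g={'rl':(242,153),'rr':(372,174),'fr':(355,276),'fl':(224,253)}
obs=[]
for k in L:
    i=np.argmin(np.linalg.norm(ct-g[k],axis=1)); obs.append(ct[i] if np.linalg.norm(ct[i]-g[k])<7 else g[k])
def W(p,l):
    c,s_=np.cos(p[2]),np.sin(p[2]); return np.array([p[0]+c*l[0]-s_*l[1],p[1]+s_*l[0]+c*l[1],l[2]])
r=least_squares(lambda p:np.ravel([np.array(proj(t,W(p,l)))-o for l,o in zip(L.values(),obs)]),[.7,.1,0])
p=r.x;print("pose",p,"res",r.fun.round(1));np.save("pose.npy",p)
for n,l in {'pad':(-.085,.155+.049,.18),'pivot':(-.085,.155,.131),'pan':(.045,.08,.112),'tog':(-.09,-.095,.1015),**L}.items():
    w=W(p,l);print(n,w.round(4),"top",np.round(proj(t,w)),"side",np.round(proj(s,w)))
def tri(a,b):
    o1,d1=ray(t,*a);o2,d2=ray(s,*b);A=np.c_[d1,-d2];q=np.linalg.lstsq(A,o2-o1,rcond=None)[0]
    x,y=o1+q[0]*d1,o2+q[1]*d2;return (x+y)/2,np.linalg.norm(x-y)
print("ball",tri((335,260),(311,276)));
for nm,a,b,z in(("large",(475,274),(402,445),.03),("small",(458,236),(433,404),.024)):
    print(nm,tri(a,b),onz(t,*a,z))
z=np.hstack([cv2.resize(t["img"][210:300,425:525],(400,360),interpolation=2),cv2.resize(t["img"][220:290,300:378],(400,360),interpolation=2)])
w=np.hstack([cv2.resize(s["img"][380:480,370:470],(360,240)[:1]*2,interpolation=2),cv2.resize(s["img"][245:325,280:360],(360,360),interpolation=2)])
cv2.imwrite("pics/c1.png",z);cv2.imwrite("pics/c2.png",w)
E
python3 m.py
```

```text
[[639, 0], [639, 59], [110, 87], [31, 79], [0, 39], [0, 0]] [[149, 52], [234, 0], [542, 42], [616, 247], [611, 338], [152, 61]]
pose [ 0.58177512  0.09737696 -0.16815502] res [-1.3 -1.5  1.4 -0.2  1.   0.7 -1.1  0.8]
pad [0.5321 0.3127 0.18  ] top [204. 227.] side [270. 167.]
pivot [0.5239 0.2644 0.131 ] top [229. 234.] side [278. 195.]
pan [0.6395 0.1687 0.112 ] top [270. 190.] side [338. 206.]
tog [0.4771 0.0188 0.1015] top [329. 255.] side [313. 277.]
rl [0.7384 0.2432 0.12  ] top [241. 151.] side [355. 172.]
rr [ 0.6815 -0.092   0.12  ] top [373. 174.] side [419. 266.]
fr [ 0.4252 -0.0485  0.083 ] top [356. 277.] side [309. 313.]
fl [0.4821 0.2867 0.083 ] top [223. 254.] side [260. 209.]
ball (array([0.46309375, 0.00621477, 0.12775397]), np.float64(0.0015793930503985862))
large (array([ 0.43658536, -0.36658879,  0.03529489]), np.float64(0.000908896281022755)) [ 0.43656738 -0.36835369  0.03      ]
small (array([ 0.54070736, -0.3307853 ,  0.02543228]), np.float64(0.004138699900343296)) [ 0.53901194 -0.33030894  0.024     ]
```

```bash
python3 -c "
import cv2,numpy as np
a=cv2.imread('pics/c1.png');b=cv2.imread('pics/c2.png')
a=cv2.resize(a,(640,290));b=cv2.resize(b,(600,300));c=np.zeros((600,640,3),np.uint8);c[:290]=a;c[300:,:600]=b;cv2.imwrite('pics/c3.png',c)"
```

```text
(no output)
```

View pics/c3.png

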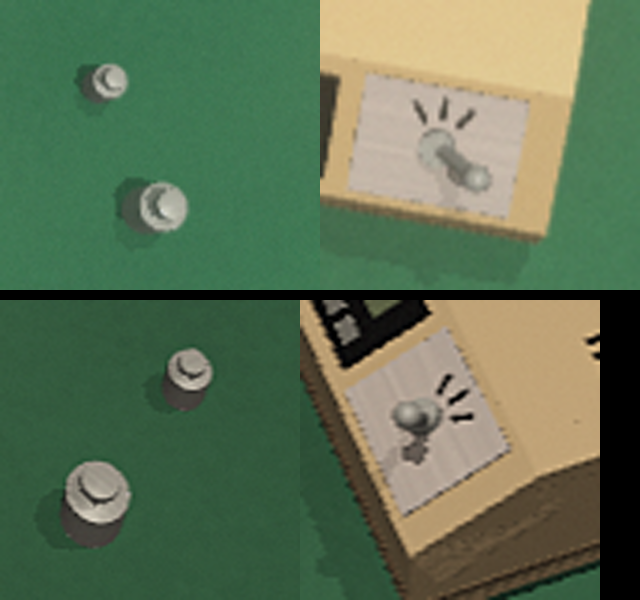

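The crops show the large weight's knob top at top-view (478.7,273.6) and its shoulder at (475.9,274.3). The toggle ball is at top (338.5,263.2), side (308.5,275.1), and its base sits where the fitted meter pose predicts, within 1–2 px. The pose is good enough to act on.

```bash
cat > plan.py <<'E'
from h import *
p=np.load("pose.npy")
def W(x,y,z): c,s=np.cos(p[2]),np.sin(p[2]); return np.array([p[0]+c*x-s*y,p[1]+s*x+c*y,z])
def ymeter(sgn=-1,extra=0): # tool-down R with tool y along sgn*meter y, turned by extra
    a=p[2]+extra; y=sgn*np.array([-np.sin(a),np.cos(a),0]); z=np.array([0,0,-1.]); return np.c_[np.cross(y,z),y,z]
def plan(wps,step=.055,state=None):
    """wps: list of (pos,Rmat); prints rows"""
    s=state or ctrl.get_state(); P=np.array(s["position"]); Q=R.from_rotvec(s["tool_rot"])
    for pos,Rm in wps:
        T=R.from_matrix(Rm); rv=(Q.inv()*T).as_rotvec(); d=np.array(pos)-P
        n=max(1,int(np.ceil(max(np.linalg.norm(d)/step,np.linalg.norm(rv)/.17))))
        for i in range(n):
            sh=Q.inv().apply(d/n)*100; print(*np.round(sh,2),*np.round(rv/n,3),end=" ; "); Q=Q*R.from_rotvec(rv/n)
        P=np.array(pos); print(" ->",P.round(3),n)
E
python3 - <<'E'
from plan import *
t=cam("top");s=cam("side")
exec(open("m.py").read().split("print(\"ball\"")[0].split("def tri")[1].join(["def tri",""]))
print("ball",tri((338.5,263.2),(308.5,275.1)),"pivot",W(-.09,-.095,.1015))
print("L knob",onz(t,478.7,273.6,.065),"shoulder",onz(t,475.9,274.3,.044))
print("side",onz(s,370+100/3,380+487/3-100,.065))
print("cup rim",onz(t,143,292,.11))
Rm=ymeter()
plan([(( .42,-.40,.30),Rm),((.56,-.1,.30),Rm),((.55,.15,.30),Rm),(W(-.087,.155+.046,.30),Rm),(W(-.087,.201,.21),Rm)])
E
```

```text
ball (array([ 0.45332559, -0.00100532,  0.14554621]), np.float64(0.0010812514352820006)) pivot [0.477145   0.01877964 0.1015    ]
L knob [ 0.43494616 -0.36495297  0.065     ] shoulder [ 0.43472457 -0.36547856  0.044     ]
side [ 0.43262386 -0.37134643  0.065     ]
cup rim [0.38529242 0.47137072 0.11      ]
4.11 -2.09 -1.11 -0.0 0.0 0.066 ; 3.96 -2.35 -1.11 -0.0 0.0 0.066 ; 3.8 -2.61 -1.11 -0.0 0.0 0.066 ; 3.62 -2.85 -1.11 -0.0 0.0 0.066 ; 3.43 -3.08 -1.11 -0.0 0.0 0.066 ; 3.22 -3.3 -1.11 -0.0 0.0 0.066 ; 3.0 -3.5 -1.11 -0.0 0.0 0.066 ;  -> [ 0.42 -0.4   0.3 ] 7
1.25 -4.56 -0.0 0.0 0.0 -0.0 ; 1.25 -4.56 -0.0 0.0 0.0 -0.0 ; 1.25 -4.56 -0.0 0.0 0.0 -0.0 ; 1.25 -4.56 -0.0 0.0 0.0 -0.0 ; 1.25 -4.56 -0.0 0.0 0.0 -0.0 ; 1.25 -4.56 -0.0 0.0 0.0 -0.0 ; 1.25 -4.56 -0.0 0.0 0.0 -0.0 ;  -> [ 0.56 -0.1   0.3 ] 7
-1.03 -4.9 0.0 -0.0 0.0 -0.0 ; -1.03 -4.9 0.0 -0.0 0.0 -0.0 ; -1.03 -4.9 0.0 -0.0 0.0 -0.0 ; -1.03 -4.9 0.0 -0.0 0.0 -0.0 ; -1.03 -4.9 0.0 -0.0 0.0 -0.0 ;  -> [0.55 0.15 0.3 ] 5
-1.56 -5.15 0.0 0.0 0.0 -0.0 ; -1.56 -5.15 0.0 0.0 0.0 -0.0 ; -1.56 -5.15 0.0 0.0 0.0 -0.0 ;  -> [0.53 0.31 0.3 ] 3
0.0 -0.0 4.5 0.0 0.0 -0.0 ; 0.0 -0.0 4.5 0.0 0.0 -0.0 ;  -> [0.53 0.31 0.21] 2
```

Ball to pivot measures 53.8 mm against 54 given, which checks. Heading to the paddle with fingers shut.

Emit:
jog_arm:
  rows: "4.1 -2.1 -1.1 0 0 0.066 1; 4 -2.3 -1.1 0 0 0.066 1; 3.8 -2.6 -1.1 0 0 0.066 1; 3.6 -2.9 -1.1 0 0 0.066 1; 3.4 -3.1 -1.1 0 0 0.066 1"
  force: 30

```text
time: 0.92
position: [0.3542, -0.4626, 0.278]
tool_rot: [3.141, -0.065, 0.0]
ft_force: [-0.3, -0.8, 0.2]
grip_width: 0.515
grip_force: 0.0
```

Emit:
jog_arm:
  rows: "3.2 -3.3 -1.1 0 0 0.066 1; 3 -3.5 -1.1 0 0 0.066 1; 1.25 -4.6 0 0 0 0 1; 1.25 -4.6 0 0 0 0 1; 1.25 -4.6 0 0 0 0 1"

```text
time: 1.55
position: [0.481, -0.2693, 0.2996]
tool_rot: [3.13, -0.269, 0.0]
ft_force: [0.3, 0.2, 0.5]
grip_width: 0.016
grip_force: 0.0
```

Emit:
jog_arm:
  rows: "1.25 -4.6 0 0 0 0 1; 1.25 -4.6 0 0 0 0 1; 1.25 -4.6 0 0 0 0 1; 1.25 -4.6 0 0 0 0 1; -1 -4.9 0 0 0 0 1"

```text
time: 2.17
position: [0.5603, -0.0468, 0.299]
tool_rot: [-3.129, 0.269, 0.0]
ft_force: [0.8, -0.2, -0.6]
grip_width: 0.004
grip_force: 0.0
```

Emit:
jog_arm:
  rows: "-1 -4.9 0 0 0 0 1; -1 -4.9 0 0 0 0 1; -1 -4.9 0 0 0 0 1; -1 -4.9 0 0 0 0 1; 0 0 0 0 0 0 1"

```text
time: 2.8
position: [0.5519, 0.1579, 0.2998]
tool_rot: [-3.129, 0.254, 0.001]
ft_force: [-0.3, -0.6, -0.5]
grip_width: 0.006
grip_force: 0.0
```

```bash
python3 - <<'E'
from plan import *
Rm=ymeter()
s=ctrl.get_state();print(s["time"],s["position"],s["tool_rot"],s["joint_positions"].round(2),s["ft_force"])
plan([(W(-.087,.201,.30),Rm),(W(-.087,.201,.215),Rm)])
E
```

```text
2.8 [0.55194916 0.15789515 0.29979952] [-3.12871431e+00  2.54026265e-01  5.65597495e-04] [ 0.26  0.18 -0.67  1.5   0.11  1.49 -2.14] [-0.29692673 -0.59234684 -0.52177293]
-1.55 -4.89 0.01 -0.001 0.0 0.002 ; -1.56 -4.88 0.0 -0.001 0.0 0.002 ; -1.57 -4.88 -0.0 -0.001 0.0 0.002 ;  -> [0.53 0.31 0.3 ] 3
0.0 0.0 4.25 -0.0 0.0 -0.0 ; 0.0 0.0 4.25 -0.0 0.0 -0.0 ;  -> [0.53  0.31  0.215] 2
```

Emit:
jog_arm:
  rows: "-1.55 -4.9 0 0 0 0 1; -1.55 -4.9 0 0 0 0 1; -1.55 -4.9 0 0 0 0 1; 0 0 4.2 0 0 0 1; 0 0 4.2 0 0 0 1"

```text
time: 3.42
position: [0.5331, 0.3048, 0.2147]
tool_rot: [3.13, -0.268, 0.002]
ft_force: [1.0, -0.3, -0.9]
grip_width: 0.005
grip_force: 0.0
```

Emit:
jog_arm:
  rows: "0 0 0 0 0 0 1"

```text
time: 3.55
position: [0.5315, 0.3021, 0.2121]
tool_rot: [3.125, -0.27, -0.009]
ft_force: [-0.2, -1.2, 0.3]
grip_width: 0.002
grip_force: 0.0
```

```bash
python3 - <<'E'
from plan import *
s=ctrl.get_state();print(s["time"],s["position"],s["tool_rot"],s["joint_positions"].round(2),s["ft_force"])
plan([(W(-.087,.201,.215),ymeter())])
t=cam("top");s=cam("side")
cv2.imwrite("pics/a.png",np.hstack([cv2.resize(t["img"][140:300,120:280],(400,400)),cv2.resize(s["img"][80:240,180:340],(400,400))]))
E
```

```text
3.55 [0.53148474 0.30214136 0.2120855 ] [ 3.12538828 -0.2700585  -0.00877692] [ 0.03  0.33 -0.73  1.54  0.22  1.36 -2.47] [-0.15651325 -1.16425622  0.32916433]
-0.32 -0.75 -0.29 0.005 0.005 -0.004 ;  -> [0.53  0.31  0.215] 1
```

View pics/a.png

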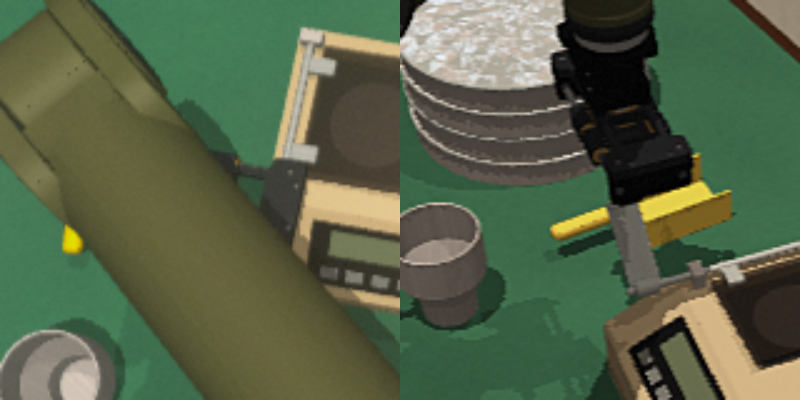

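The fingers sit above the paddle's upper end, and the gripper body stands clear of the panel. Pressing.

Emit:
jog_arm:
  rows: "-0.3 -0.6 0 0 0 0 1; 0 0 1 0 0 0 1; 0 0 1 0 0 0 1; 0 0 1 0 0 0 1; 0 0 1 0 0 0 1"

```text
time: 4.28
position: [0.531, 0.311, 0.1751]
tool_rot: [3.13, -0.269, 0.0]
ft_force: [-1.0, -0.2, 4.4]
grip_width: 0.008
grip_force: 1.7
```

Emit:
jog_arm:
  rows: "0 0 1 0 0 0 1; 0 0 1 0 0 0 1; 0 0 1 0 0 0 1; 0 0 1 0 0 0 1; 0 0 1 0 0 0 1"

```text
time: 4.9
position: [0.531, 0.3118, 0.1253]
tool_rot: [-3.129, 0.268, -0.001]
ft_force: [0.3, 1.1, 6.2]
grip_width: 0.003
grip_force: 2.9
```

```bash
python3 - <<'E'
from plan import *
s=ctrl.get_state();print(s["time"],s["position"],s["tool_rot"],s["ft_force"])
plan([(W(-.087,.201,.10),ymeter())])
E
```

```text
4.9 [0.53099873 0.31182582 0.12529816] [-3.12925489e+00  2.67784761e-01 -1.21549915e-03] [0.33866658 1.12035048 6.24017255]
-0.11 0.2 2.53 -0.001 -0.001 -0.003 ;  -> [0.53 0.31 0.1 ] 1
```

Emit:
jog_arm:
  rows: "0 0.1 1 0 0 0 1; 0 0 0.7 0 0 0 1; 0 0 0.5 0 0 0 1; 0 0 0.3 0 0 0 1; 0 0 0 0 0 0 1"

```text
time: 5.52
position: [0.5311, 0.3117, 0.1015]
tool_rot: [-3.128, 0.267, -0.003]
ft_force: [-0.5, 1.6, 6.7]
grip_width: 0.006
grip_force: 3.4
```

```bash
python3 - <<'E'
from plan import *
t=cam("top");s=cam("side")
cv2.imwrite("pics/b.png",np.hstack([cv2.resize(t["img"][140:300,160:320],(400,400)),cv2.resize(s["img"][80:240,230:390],(400,400))]))
E
```

```text
(no output)
```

View pics/b.png

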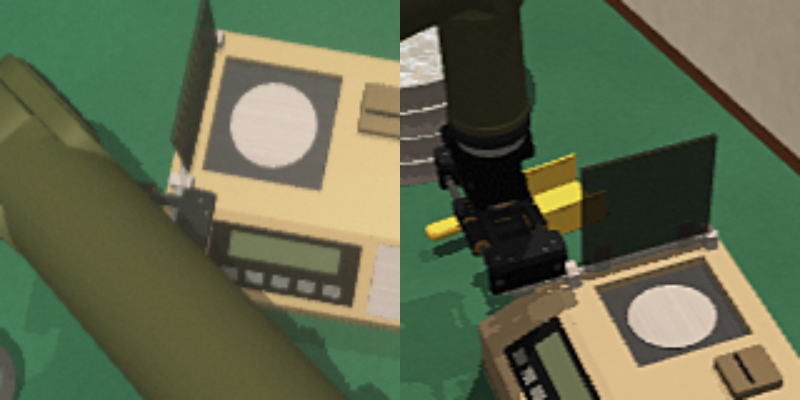

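The lid is nearly vertical and the pan appears at (270,190) as predicted. Pressing on to the stop.

Emit:
jog_arm:
  rows: "0 0 0.4 0 0 0 1; 0 0 0.3 0 0 0 1; 0 0 0 0 0 0 1"

```text
time: 6.0
position: [0.5327, 0.3149, 0.0982]
tool_rot: [-3.123, 0.265, -0.01]
ft_force: [-0.6, 3.6, 20.0]
grip_width: 0.004
grip_force: 8.6
```

Emit:
jog_arm:
  rows: "0 0 0.3 0 0 0 1; 0 0 0 0 0 0 1"

```text
time: 6.25
position: [0.5334, 0.3162, 0.0968]
tool_rot: [-3.121, 0.265, -0.013]
ft_force: [-2.1, 4.1, 25.1]
grip_width: 0.004
grip_force: 10.9
```

Force rises sharply, so the lid is at its stop. Lifting away and going for the large weight.

```bash
python3 - <<'E'
from plan import *
A=ymeter();B=ymeter(extra=.45);s=ctrl.get_state();P=s["position"]
plan([((P[0],P[1],.30),A),((.5,.12,.30),A),((.52,-.12,.30),A),((.4345,-.367,.20),B),((.4345,-.367,.10),B),])
E
```

```text
0.04 -0.05 -5.08 -0.003 -0.002 -0.0 ; 0.03 -0.04 -5.08 -0.003 -0.002 -0.0 ; 0.02 -0.03 -5.08 -0.003 -0.002 -0.0 ; 0.01 -0.01 -5.08 -0.003 -0.002 -0.0 ;  -> [0.533 0.316 0.3  ] 4
-0.0 4.97 0.0 0.0 0.0 0.0 ; -0.0 4.97 0.0 0.0 0.0 0.0 ; -0.0 4.97 0.0 0.0 0.0 0.0 ; -0.0 4.97 0.0 0.0 0.0 0.0 ;  -> [0.5  0.12 0.3 ] 4
1.2 4.67 0.0 0.0 0.0 0.0 ; 1.2 4.67 0.0 0.0 0.0 0.0 ; 1.2 4.67 0.0 0.0 0.0 0.0 ; 1.2 4.67 0.0 0.0 0.0 0.0 ; 1.2 4.67 0.0 0.0 0.0 0.0 ;  -> [ 0.52 -0.12  0.3 ] 5
-0.72 4.3 1.67 0.0 0.0 -0.075 ; -1.04 4.23 1.67 0.0 0.0 -0.075 ; -1.35 4.14 1.67 0.0 0.0 -0.075 ; -1.66 4.03 1.67 0.0 0.0 -0.075 ; -1.95 3.89 1.67 0.0 0.0 -0.075 ; -2.24 3.74 1.67 0.0 0.0 -0.075 ;  -> [ 0.434 -0.367  0.2  ] 6
0.0 -0.0 5.0 0.0 0.0 -0.0 ; 0.0 -0.0 5.0 0.0 0.0 -0.0 ;  -> [ 0.434 -0.367  0.1  ] 2
```

Emit:
jog_arm:
  rows: "0 0 -5.2 0 0 0 1; 0 0 -5.2 0 0 0 1; 0 0 -5.2 0 0 0 1; 0 0 -5.2 0 0 0 1; 0 5 0 0 0 0 1"

```text
time: 6.88
position: [0.5221, 0.2658, 0.3021]
tool_rot: [-3.125, 0.256, -0.007]
ft_force: [0.5, -0.9, -1.1]
grip_width: 0.01
grip_force: 0.0
```

Emit:
jog_arm:
  rows: "0 5 0 0 0 0 1; 0 5 0 0 0 0 1; 0 5 0 0 0 0 0; 1.2 4.7 0 0 0 0 -1; 1.2 4.7 0 0 0 0 -1"

```text
time: 7.5
position: [0.5033, 0.0145, 0.2976]
tool_rot: [3.129, -0.269, -0.002]
ft_force: [0.1, -0.0, -0.1]
grip_width: 0.262
grip_force: 0.0
```

Emit:
jog_arm:
  rows: "1.2 4.7 0 0 0 0 -1; 1.2 4.7 0 0 0 0 -1; 1.2 4.7 0 0 0 0 -1; -0.7 4.3 1.7 0 0 -0.075 -1; -1 4.2 1.7 0 0 -0.075 -1"

```text
time: 8.12
position: [0.4863, -0.212, 0.2628]
tool_rot: [-3.141, 0.03, 0.003]
ft_force: [0.1, -0.7, -0.2]
grip_width: 0.835
grip_force: 0.0
```

Emit:
jog_arm:
  rows: "-1.35 4.1 1.7 0 0 -0.075 -1; -1.65 4 1.7 0 0 -0.075 -1; -1.95 3.9 1.7 0 0 -0.075 -1; -2.2 3.7 1.7 0 0 -0.075 -1; 0 0 0 0 0 0 -1"

```text
time: 8.75
position: [0.426, -0.3772, 0.1932]
tool_rot: [-3.11, -0.425, 0.008]
ft_force: [-0.4, -0.1, -0.3]
grip_width: 1.003
grip_force: 0.0
```

```bash
python3 - <<'E'
from plan import *
B=ymeter(extra=.45);s=ctrl.get_state();print(s["position"],s["joint_positions"].round(2),s["grip_width"])
plan([((.4345,-.367,.09),B),((.4345,-.367,.015),B)])
t=cam("top");s=cam("side")
cv2.imwrite("pics/c.png",np.hstack([cv2.resize(t["img"][130:290,160:320],(400,400)),cv2.resize(s["img"][320:480,340:500],(400,400))]))
E
```

```text
[ 0.42597601 -0.37721601  0.19316856] [ 0.87  0.18 -0.22  1.69  0.04  1.29 -0.66] 1.003475927564379
0.57 -0.36 5.16 -0.002 0.002 -0.005 ; 0.56 -0.37 5.16 -0.002 0.002 -0.005 ;  -> [ 0.434 -0.367  0.09 ] 2
-0.0 -0.0 3.75 0.0 -0.0 -0.0 ; -0.0 -0.0 3.75 0.0 -0.0 -0.0 ;  -> [ 0.434 -0.367  0.015] 2
```

View pics/c.png

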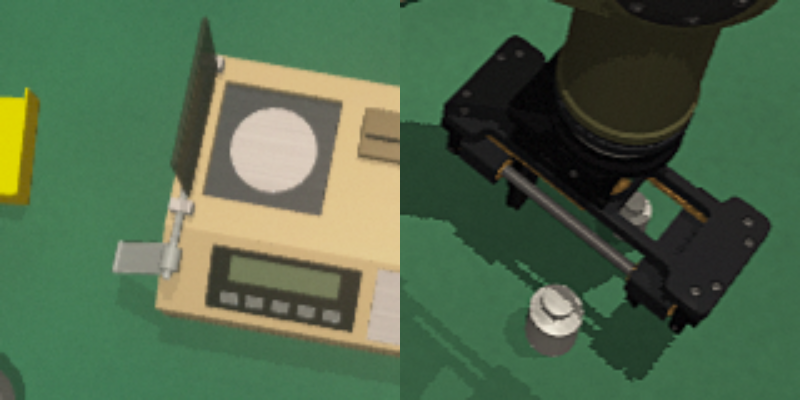

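The lid stays up and the weight stands clear between where the fingers will come, knob at side view about (404,440). Lowering.

Emit:
jog_arm:
  rows: "0.57 -0.36 5 0 0 0 -1; 0.57 -0.36 5 0 0 0 -1; 0 0 0 0 0 0 -1; 0 0 0 0 0 0 -1"

```text
time: 9.35
position: [0.4407, -0.3642, 0.0986]
tool_rot: [3.109, 0.438, 0.003]
ft_force: [-0.3, -0.9, 1.0]
grip_width: 1.001
grip_force: 0.0
```

```bash
python3 - <<'E'
from plan import *
s=cam("side");st=ctrl.get_state();print(st["position"])
print(onz(s,404,440.5,.065),proj(s,(.4345,-.367,.065)))
plan([((.4345,-.367,.014),ymeter(extra=.45))],step=.03)
E
```

```text
[ 0.44096352 -0.36487164  0.09924979]
[ 0.43572926 -0.36929295  0.065     ] (np.float64(402.70066518322403), np.float64(439.7977890987482))
-0.23 -0.0 2.84 0.001 -0.001 -0.001 ; -0.23 0.0 2.84 0.001 -0.001 -0.001 ; -0.23 0.01 2.84 0.001 -0.001 -0.001 ;  -> [ 0.434 -0.367  0.014] 3
```

Emit:
jog_arm:
  rows: "-0.3 0 0 0 0 0 -1; -0.3 0 2.8 0 0 0 -1; 0 0 2.8 0 0 0 -1; 0 0 2.5 0 0 0 -1; 0 0 0 0 0 0 -1"

```text
time: 10.02
position: [0.4325, -0.3654, 0.0149]
tool_rot: [-3.11, -0.436, 0.003]
ft_force: [-0.4, 0.9, 0.1]
grip_width: 1.001
grip_force: 0.0
```

```bash
python3 - <<'E'
from plan import *
st=ctrl.get_state();print(st["position"],st["ft_force"])
plan([((.435,-.367,.013),ymeter(extra=.45))],step=.03)
E
```

```text
[ 0.43247578 -0.36543493  0.01494435] [-0.37127505  0.90276738  0.07652941]
0.2 0.22 0.19 -0.002 0.002 -0.004 ;  -> [ 0.435 -0.367  0.013] 1
```

Close with a firm grip, then lift slightly.

Emit:
jog_arm:
  rows: "0.2 0.2 0 0 0 0 0; 0 0 0 0 0 0 0.3; 0 0 0 0 0 0 0.3; 0 0 0 0 0 0 0.3; 0 0 0 0 0 0 0.3"
  force: 40

```text
time: 10.65
position: [0.436, -0.3671, 0.0157]
tool_rot: [3.111, 0.437, 0.0]
ft_force: [-0.6, 1.0, 0.0]
grip_width: 0.516
grip_force: 0.0
```

Emit:
jog_arm:
  rows: "0 0 0 0 0 0 0.5; 0 0 0 0 0 0 0.5; 0 0 -1 0 0 0 0.5; 0 0 -2 0 0 0 0.5; 0 0 0 0 0 0 0.5"

```text
time: 11.28
position: [0.4369, -0.3681, 0.0468]
tool_rot: [3.109, 0.436, 0.003]
ft_force: [0.2, 0.1, -4.2]
grip_width: 0.446
grip_force: 40.0
```

```bash
python3 - <<'E'
from plan import *
st=ctrl.get_state();print(st["position"],st["ft_force"],st["grip_width"]*87,st["grip_force"])
s=cam("side")
cv2.imwrite("pics/d.png",cv2.resize(s["img"][320:480,300:500],(750,600)))
B=ymeter(extra=.45);C=ymeter(extra=np.pi/2)
plan([((.45,-.36,.30),B),((.60,-.05,.30),C),(W(.045,.08,.30),C),(W(.045,.08,.14),C)],step=.05)
E
```

```text
[ 0.43693164 -0.36806871  0.04679817] [ 0.21793409  0.12679156 -4.2313078 ] 38.80402165452711 39.99856374284718
0.26 -0.05 -4.24 0.0 -0.0 -0.001 ; 0.26 -0.05 -4.24 0.0 -0.0 -0.001 ; 0.26 -0.05 -4.24 0.0 -0.0 -0.001 ; 0.26 -0.05 -4.24 0.0 -0.0 -0.001 ; 0.26 -0.06 -4.24 0.0 -0.0 -0.001 ; 0.26 -0.06 -4.24 0.0 -0.0 -0.001 ;  -> [ 0.45 -0.36  0.3 ] 6
3.29 -3.66 -0.0 0.0 0.0 -0.16 ; 3.83 -3.09 -0.0 0.0 0.0 -0.16 ; 4.27 -2.44 -0.0 0.0 0.0 -0.16 ; 4.61 -1.72 -0.0 0.0 0.0 -0.16 ; 4.82 -0.97 -0.0 0.0 0.0 -0.16 ; 4.92 -0.19 -0.0 0.0 0.0 -0.16 ; 4.88 0.6 -0.0 0.0 0.0 -0.16 ;  -> [ 0.6  -0.05  0.3 ] 7
4.44 0.05 -0.0 -0.0 0.0 0.0 ; 4.44 0.05 -0.0 -0.0 0.0 0.0 ; 4.44 0.05 -0.0 -0.0 0.0 0.0 ; 4.44 0.05 -0.0 -0.0 0.0 0.0 ; 4.44 0.05 -0.0 -0.0 0.0 0.0 ;  -> [0.64  0.169 0.3  ] 5
-0.0 0.0 4.0 -0.0 -0.0 0.0 ; -0.0 0.0 4.0 -0.0 -0.0 0.0 ; -0.0 0.0 4.0 -0.0 -0.0 0.0 ; -0.0 0.0 4.0 -0.0 -0.0 0.0 ;  -> [0.64  0.169 0.14 ] 4
```

View pics/d.png

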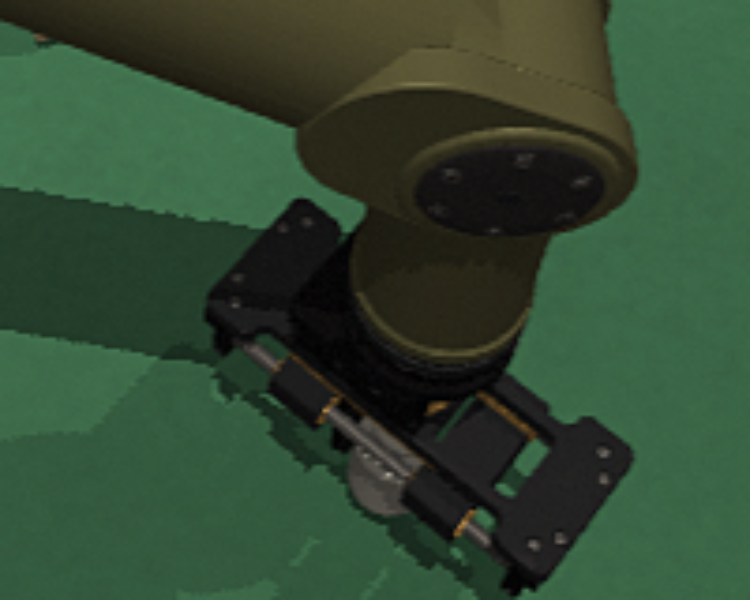

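The weight hangs held between the fingers (crop 385,485): about 39 mm opening and 4.2 N of load. Its underside is about 15.5 mm below the TCP. Carrying it to the pan.

Emit:
jog_arm:
  rows: "0.2 0 -4.3 0 0 0 0.5; 0.2 0 -4.3 0 0 0 0.5; 0.2 0 -4.3 0 0 0 0.5; 0.2 0 -4.3 0 0 0 0.5; 0.2 0 -4.2 0 0 0 0.5"

```text
time: 11.95
position: [0.4451, -0.364, 0.2595]
tool_rot: [-3.11, -0.436, 0.002]
ft_force: [-0.1, 0.0, -5.7]
grip_width: 0.448
grip_force: 40.0
```

Emit:
jog_arm:
  rows: "0.2 0 -4.2 0 0 0 0.5; 3.3 -3.7 0 0 0 -0.16 0.5; 3.8 -3.1 0 0 0 -0.16 0.5; 4.3 -2.4 0 0 0 -0.16 0.5; 4.6 -1.7 0 0 0 -0.16 0.5"

```text
time: 12.58
position: [0.5341, -0.1854, 0.3]
tool_rot: [-2.811, -1.4, 0.002]
ft_force: [0.8, -0.6, -5.7]
grip_width: 0.449
grip_force: 40.0
```

Emit:
jog_arm:
  rows: "4.8 -1 0 0 0 -0.16 0.5; 4.9 -0.2 0 0 0 -0.16 0.5; 4.9 0.6 0 0 0 -0.16 0.5; 0 0 0 0 0 0 0.5; 0 0 0 0 0 0 0.5"

```text
time: 13.2
position: [0.5977, -0.0548, 0.3001]
tool_rot: [-2.404, -2.021, 0.004]
ft_force: [0.4, -0.0, -4.6]
grip_width: 0.451
grip_force: 40.0
```

```bash
python3 - <<'E'
from plan import *
st=ctrl.get_state();print(st["time"],st["position"],st["joint_positions"].round(2),st["grip_width"]*87,st["grip_force"],W(.045,.08,.3))
C=ymeter(extra=np.pi/2)
plan([(W(.045,.08,.30),C),(W(.045,.08,.145),C)],step=.045)
E
```

```text
13.2 [ 0.59774828 -0.05484601  0.30007561] [ 0.51  0.23 -0.56  1.44  0.12  1.51 -0.22] 39.21469196706474 39.99807370011695 [0.63952949 0.16871721 0.3       ]
3.79 0.05 -0.0 -0.0 0.0 -0.001 ; 3.79 0.05 -0.0 -0.0 0.0 -0.001 ; 3.79 0.05 -0.0 -0.0 0.0 -0.001 ; 3.79 0.05 -0.0 -0.0 0.0 -0.001 ; 3.79 0.06 -0.0 -0.0 0.0 -0.001 ; 3.79 0.06 0.0 -0.0 0.0 -0.001 ;  -> [0.64  0.169 0.3  ] 6
0.0 0.0 3.88 -0.0 0.0 0.0 ; 0.0 0.0 3.88 -0.0 0.0 0.0 ; 0.0 0.0 3.88 -0.0 0.0 0.0 ; 0.0 0.0 3.88 -0.0 0.0 0.0 ;  -> [0.64  0.169 0.145] 4
```

Emit:
jog_arm:
  rows: "4.5 0 0 0 0 0 0.5; 4.5 0 0 0 0 0 0.5; 4.5 0.1 0 0 0 0 0.5; 4.5 0.1 0 0 0 0 0.5; 4.5 0.1 0 0 0 0 0.5"

```text
time: 13.82
position: [0.6404, 0.1654, 0.3007]
tool_rot: [2.408, 2.016, -0.003]
ft_force: [-0.3, -0.2, -4.7]
grip_width: 0.445
grip_force: 40.0
```

Emit:
jog_arm:
  rows: "0 0 4 0 0 0 0.5; 0 0 4 0 0 0 0.5; 0 0 4 0 0 0 0.5; 0 0 3 0 0 0 0.5; 0 0 0 0 0 0 0.5"

```text
time: 14.45
position: [0.6379, 0.1635, 0.1478]
tool_rot: [-2.406, -2.017, 0.011]
ft_force: [0.0, -0.8, -5.3]
grip_width: 0.448
grip_force: 40.0
```

```bash
python3 - <<'E'
from plan import *
st=ctrl.get_state();print(st["time"],st["position"],st["ft_force"])
plan([(W(.045,.08,.129),ymeter(extra=np.pi/2))],step=.045)
t=cam("top");s=cam("side")
cv2.imwrite("pics/e.png",np.hstack([cv2.resize(t["img"][120:280,200:360],(400,400)),cv2.resize(s["img"][120:280,260:420],(400,400))]))
E
```

```text
14.45 [0.63794789 0.16347207 0.14776447] [ 0.02464074 -0.80988711 -5.28218699]
0.55 0.08 1.87 -0.006 0.004 -0.007 ;  -> [0.64  0.169 0.129] 1
```

View pics/e.png

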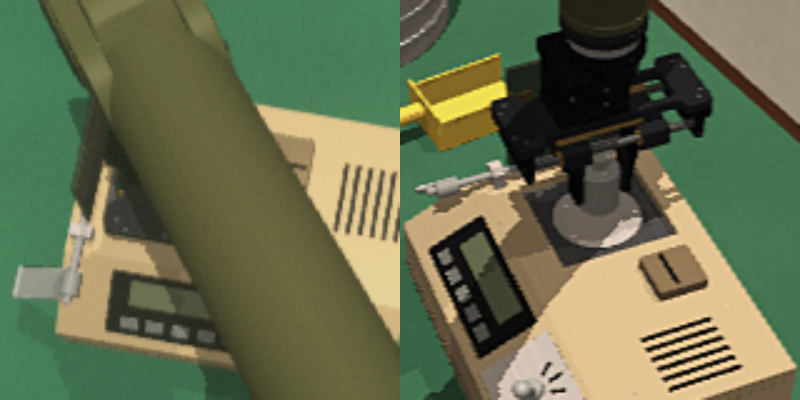

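The weight hangs over the pan centre, the lid is up, and the body is clear of the panel. Lowering gently.

Emit:
jog_arm:
  rows: "0.4 0.05 0.5 0 0 0 0.5; 0 0 0.4 0 0 0 0.5; 0 0 0.3 0 0 0 0.5; 0 0 0 0 0 0 0.5"

```text
time: 15.05
position: [0.6407, 0.1707, 0.1393]
tool_rot: [-2.404, -2.022, 0.001]
ft_force: [0.4, -1.0, -4.8]
grip_width: 0.452
grip_force: 40.0
```

Emit:
jog_arm:
  rows: "0 0 0.3 0 0 0 0.5; 0 0 0 0 0 0 0.5"

```text
time: 15.3
position: [0.6407, 0.1708, 0.1362]
tool_rot: [-2.404, -2.022, 0.001]
ft_force: [0.1, -0.3, -5.3]
grip_width: 0.45
grip_force: 40.0
```

Emit:
jog_arm:
  rows: "-0.2 0 0.3 0 0 0 0.5; 0 0 0.2 0 0 0 0.5; 0 0 0 0 0 0 0.5"

```text
time: 15.68
position: [0.6404, 0.1688, 0.1312]
tool_rot: [-2.404, -2.022, 0.001]
ft_force: [-0.1, -0.4, -4.8]
grip_width: 0.453
grip_force: 40.0
```

Emit:
jog_arm:
  rows: "0 0 0.2 0 0 0 0.5; 0 0 0 0 0 0 0.5"

```text
time: 15.92
position: [0.6404, 0.1689, 0.1293]
tool_rot: [-2.404, -2.023, 0.001]
ft_force: [0.7, -0.2, -4.8]
grip_width: 0.448
grip_force: 40.0
```

Emit:
jog_arm:
  rows: "0 0 0.15 0 0 0 0.5; 0 0 0 0 0 0 0.5"

```text
time: 16.18
position: [0.6404, 0.1689, 0.1279]
tool_rot: [-2.404, -2.022, 0.0]
ft_force: [-0.1, -0.1, -4.4]
grip_width: 0.446
grip_force: 40.0
```

Emit:
jog_arm:
  rows: "0 0 0.1 0 0 0 0.5; 0 0 0 0 0 0 0.5"

```text
time: 16.42
position: [0.6406, 0.1689, 0.1276]
tool_rot: [2.404, 2.022, 0.0]
ft_force: [-1.2, -1.2, -0.6]
grip_width: 0.449
grip_force: 40.0
```

Contact at 0.1276 as predicted. Release and lift.

Emit:
jog_arm:
  rows: "0 0 0.05 0 0 0 0.1; 0 0 0 0 0 0 -0.1; 0 0 0 0 0 0 -0.4; 0 0 0 0 0 0 -0.4; 0 0 0 0 0 0 -0.4"

```text
time: 17.05
position: [0.6407, 0.1689, 0.1265]
tool_rot: [2.404, 2.022, 0.0]
ft_force: [0.2, 0.6, -1.1]
grip_width: 0.688
grip_force: 0.0
```

Emit:
jog_arm:
  rows: "0 0 -1 0 0 0 -0.4; 0 0 -3 0 0 0 -0.4; 0 0 -5 0 0 0 -0.4; 0 0 -5 0 0 0 -0.4; 0 0 -3 0 0 0 -0.4"

```text
time: 17.68
position: [0.6412, 0.1696, 0.3007]
tool_rot: [2.402, 2.021, 0.007]
ft_force: [-0.1, 0.4, -0.1]
grip_width: 0.701
grip_force: 0.0
```

```bash
python3 - <<'E'
from plan import *
t=cam("top");s=cam("side");st=ctrl.get_state();print(st["time"],st["position"],st["ft_force"],st["grip_width"]*87)
cv2.imwrite("pics/g.png",np.hstack([cv2.resize(t["img"][120:280,200:360],(400,400)),cv2.resize(s["img"][120:280,260:420],(400,400))]))
B=np.array([.45333,-.001,.14555])
piv=W(-.09,-.095,.1015);c,sn=np.cos(p[2]),np.sin(p[2])
d=B-piv; dl=np.array([c*d[0]+sn*d[1],-sn*d[0]+c*d[1],d[2]]);print("ball local d",dl)
n=np.array([-np.sin(np.radians(25)),0,np.cos(np.radians(25))])
print("angle",np.arctan2(-dl[1],dl@n)); tip0=np.array([-.09,-.095,.1015])+.054*n;print("tip mid local",tip0,W(*tip0))
E
```

```text
17.775 [0.6421711  0.17012213 0.30201292] [ 1.07329988 -0.04231082 -0.1980354 ] 61.264452538031456
ball local d [-0.0201687  -0.02348642  0.04405   ]
angle 0.4514062464326691
tip mid local [-0.11282139 -0.095       0.15044062] [0.4546455  0.02259911 0.15044062]
```

View pics/g.png

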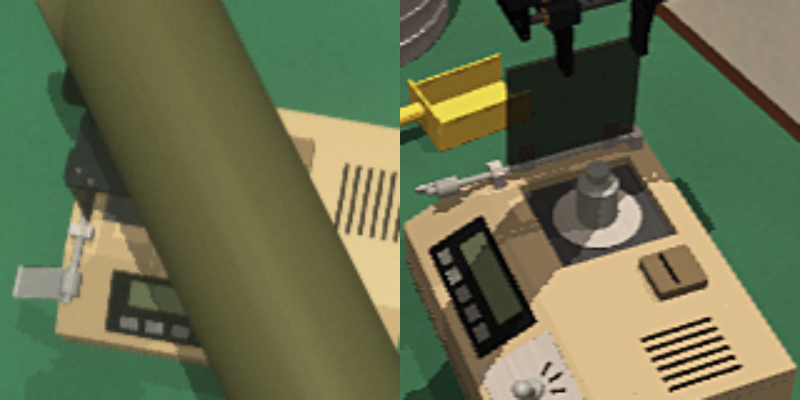

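The weight stands upright in the middle of the pan and the lid is up; the toggle still leans right by about 0.45 rad. I'll straddle the ball, centred on its middle position, and close so that a finger sweeps it to the centre.

```bash
python3 - <<'E'
from plan import *
E=ymeter(extra=np.pi)
q=W(-.1128,-.095,.30)
plan([(q,E)]);print(E)
E
```

```text
-1.77 -1.6 0.0 0.001 0.0 -0.157 ; -1.5 -1.85 0.0 0.001 0.0 -0.157 ; -1.19 -2.07 0.0 0.001 0.0 -0.157 ; -0.85 -2.23 0.01 0.001 0.0 -0.157 ; -0.49 -2.33 0.01 0.001 0.0 -0.157 ; -0.12 -2.38 0.01 0.001 0.0 -0.157 ; 0.25 -2.37 0.01 0.001 0.0 -0.157 ; 0.62 -2.3 0.01 0.001 0.0 -0.157 ; 0.98 -2.18 0.02 0.001 0.0 -0.157 ; 1.3 -2.0 0.02 0.001 0.0 -0.157 ;  -> [0.455 0.023 0.3  ] 10
[[-0.98589523  0.16736367  0.        ]
 [ 0.16736367  0.98589523  0.        ]
 [ 0.         -0.         -1.        ]]
```

Emit:
jog_arm:
  rows: "-1.8 -1.6 0 0 0 -0.157 -1; -1.5 -1.85 0 0 0 -0.157 -1; -1.2 -2.1 0 0 0 -0.157 -1; -0.85 -2.2 0 0 0 -0.157 -1; -0.5 -2.3 0 0 0 -0.157 -1"

```text
time: 18.4
position: [0.5459, 0.0946, 0.2958]
tool_rot: [-1.44, -2.791, 0.001]
ft_force: [-0.6, -0.5, 0.6]
grip_width: 0.997
grip_force: 0.0
```

Emit:
jog_arm:
  rows: "-0.1 -2.4 0 0 0 -0.157 -1; 0.25 -2.4 0 0 0 -0.157 -1; 0.6 -2.3 0 0 0 -0.157 -1; 1 -2.2 0 0 0 -0.157 -1; 1.3 -2 0 0 0 -0.157 -1"

```text
time: 19.02
position: [0.4513, 0.0208, 0.296]
tool_rot: [-0.263, -3.13, 0.0]
ft_force: [1.1, -0.2, 0.5]
grip_width: 1.001
grip_force: 0.0
```

Emit:
jog_arm:
  rows: "0 0 3 0 0 0 -1; 0 0 3 0 0 0 -1; 0 0 0 0 0 0 -1; 0 0 0 0 0 0 -1"

```text
time: 19.52
position: [0.4527, 0.0214, 0.2373]
tool_rot: [0.271, 3.129, -0.0]
ft_force: [-0.5, 0.8, 0.3]
grip_width: 1.001
grip_force: 0.0
```

```bash
python3 - <<'E'
from plan import *
s=ctrl.get_state();print(s["time"],s["position"],s["joint_positions"].round(2),s["grip_width"])
plan([(W(-.1128,-.095,.134),ymeter(extra=np.pi))],step=.04)
E
```

```text
19.525 [0.45274712 0.02140754 0.2373364 ] [ 0.64 -0.11 -0.69  1.87 -0.07  1.36  1.37] 1.0005709973983672
-0.05 0.05 3.44 0.0 0.0 -0.001 ; -0.05 0.05 3.44 0.0 0.0 -0.001 ; -0.06 0.05 3.44 0.0 0.0 -0.001 ;  -> [0.455 0.023 0.134] 3
```

Emit:
jog_arm:
  rows: "-0.1 0.15 3.4 0 0 0 -1; -0.1 0 3.4 0 0 0 -1; 0 0 3.4 0 0 0 -1; 0 0 0 0 0 0 -1; 0 0 0 0 0 0 -1"

```text
time: 20.15
position: [0.456, 0.0226, 0.1364]
tool_rot: [0.271, 3.127, 0.0]
ft_force: [-0.1, -0.1, 1.1]
grip_width: 1.0
grip_force: 0.0
```

Emit:
jog_arm:
  rows: "0 0 0 0 0 0 -0.4; 0 0 0 0 0 0 0; 0 0 0 0 0 0 0.3; 0 0 0 0 0 0 0.5; 0 0 0 0 0 0 0.55"
  force: 8

```text
time: 20.78
position: [0.4544, 0.0215, 0.1346]
tool_rot: [-0.272, -3.129, 0.002]
ft_force: [-0.9, -3.0, 1.5]
grip_width: 0.518
grip_force: 1.1
```

Emit:
jog_arm:
  rows: "0 0 0 0 0 0 0.7; 0 0 0 0 0 0 0.9; 0 0 0 0 0 0 0.9; 0 0 0 0 0 0 0.9; 0 0 0 0 0 0 0.9"

```text
time: 21.4
position: [0.4546, 0.0226, 0.1345]
tool_rot: [-0.271, -3.13, -0.0]
ft_force: [-0.5, -1.7, 1.1]
grip_width: 0.17
grip_force: 8.0
```

The ball is gripped (about 15 mm opening) at (0.4546, 0.0226), the computed middle position. Open and back off.

Emit:
jog_arm:
  rows: "0 0 0 0 0 0 0.3; 0 0 0 0 0 0 0; 0 0 0 0 0 0 -0.4; 0 0 0 0 0 0 -0.4; 0 0 0 0 0 0 -0.4"

```text
time: 22.02
position: [0.4546, 0.0225, 0.1345]
tool_rot: [-0.271, -3.13, 0.0]
ft_force: [0.4, 0.6, 0.7]
grip_width: 0.643
grip_force: 0.0
```

Emit:
jog_arm:
  rows: "0 0 -2 0 0 0 -0.4; 0 0 -5 0 0 0 -0.4; 0 0 -6 0 0 0 -0.4; 0 5 -5 0 0 0 -0.4; 0 -6 0 0 0 0 -0.4"

```text
time: 22.65
position: [0.4548, 0.0154, 0.3131]
tool_rot: [0.243, 3.123, 0.003]
ft_force: [1.6, -1.6, -1.1]
grip_width: 0.699
grip_force: 0.0
```

Emit:
jog_arm:
  rows: "0 -6 0 0 0 0 -0.4; 0 -6 0 0 0 0 -0.4; 0 -6 0 0 0 0 -0.4; 0 -6 0 0 0 0 -0.4; 0 -6 0 0 0 0 -0.4"

```text
time: 23.28
position: [0.3998, -0.2905, 0.3089]
tool_rot: [0.271, 3.129, -0.001]
ft_force: [1.3, 0.0, 0.1]
grip_width: 0.696
grip_force: 0.0
```

Emit:
jog_arm:
  rows: "0 -6 0 0 0 0 -0.4; 0 -6 0 0 0 0 -0.4; 0 0 0 0 0 0 -0.4; 0 0 0 0 0 0 -0.4"

```text
time: 23.78
position: [0.38, -0.4062, 0.3083]
tool_rot: [-0.271, -3.13, -0.002]
ft_force: [0.5, 0.2, 0.7]
grip_width: 0.7
grip_force: 0.0
```

```bash
python3 - <<'E'
from plan import *
t=cam("top");s=cam("side");st=ctrl.get_state();print(st["time"],st["position"],st["ft_force"])
tip=W(-.1128,-.095,.1504);print(np.subtract(proj(t,tip),(300,220))*400/80,np.subtract(proj(s,tip),(270,240))*400/80)
a=cv2.resize(t["img"][220:300,300:380],(400,400),interpolation=2);b=cv2.resize(s["img"][240:320,270:350],(400,400),interpolation=2)
c=cv2.resize(t["img"][130:210,220:320],(400,200));e=cv2.resize(s["img"][130:230,290:390],(400,200))
cv2.imwrite("pics/z.png",np.vstack([np.hstack([a,b]),np.hstack([c,e])]))
E
```

```text
23.875 [ 0.38065738 -0.40529655  0.30893531] [-0.39537298 -0.05946038  0.74593752]
[143.72404434 210.97714203] [165.37163286 130.55119682]
```

View pics/z.png

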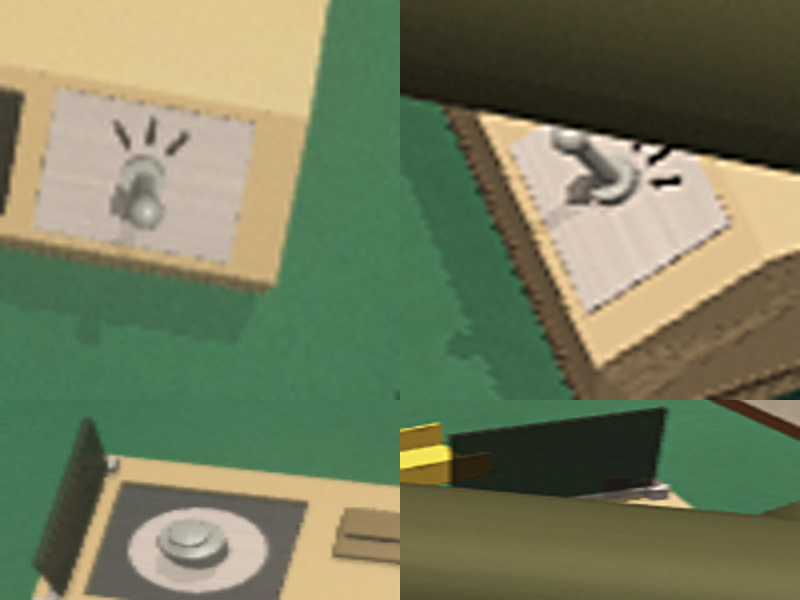

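The ball is at crop (146,210), against (144,211) predicted for the middle mark. The weight stands centred on the pan, the lid is upright and the arm is clear. Handing in.

```bash
python3 -c "
from bench import ticket;print(ticket.close_job())"
```

```text
the job is handed in; nothing more can be done
None
```

The job is handed in, with no verdict shown: the last pictures show the lid fully up, the 500 g weight upright in the middle of the pan and the toggle at its middle mark; I did not re-measure the small weight, cup and scoop.

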